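# Start the cover screw square with the socket key

### The job

Take the T-handled socket key from the caddy, set it fully down and upright over the wing head of the screw on the analyser module without turning the screw yet, then turn the screw clockwise (seen from above) until it is fully home, keeping the key square to it and working the screw with the key only. Then stand the key back upright in the well it came from and let go. Leave the round-knobbed screwdriver, the bottles and the vials where they are.

Things in the scene. Friction and masses are not known exactly. Their poses are not given: they have to be found in the camera images.
- key: T-handled socket key, loose, 160 g, 120 mm tall, upright in a caddy well. Origin: centre of its bottom face (socket mouth), on its long axis; z up the shaft. Socket: dark steel block 38 (key x) by 24 (y) by 24 mm high; pocket in its underside 27 (x) by 11 (y), 18 mm deep. Shaft 13 mm diameter. Same when turned half round.
- key_handle (a point): middle of the key's handle, 106 mm above the key's origin, axes as the key's. Handle: black bar 64 mm along key x, 16 mm thick along key y, 28 mm high (92 to 120 mm above the origin); pinch it across the 16 mm, in the middle, from above
- screw (a joint): cover screw's angle, rad: grows as it is turned clockwise seen from above; fully home at a firm stop at 1.4; starts between 0 and 0.35. Turns stiffly (0.12 N m), stays where it is left, sinks 3 mm per rad. The gap between its collar and the cover plate is 4.2 mm at 0, closed when home.
- screw_seat (a point): point on the screw's vertical axis, on top of its round collar (42 mm diameter, 5 mm thick), 67 mm above the bench at joint 0; turns and sinks with the screw. z up, x along the wing: a steel bar on the collar, 24 mm along x, 8 thick along y, 14 tall, top rounded. Key fully down: its bottom face on the collar, its x along the wing (either way); 1.5 mm clearance a side, so 0.12 rad of play each way.
- screw_wing (a point): top of one end of the wing, 12 mm from the screw's axis along the wing's x and 14 mm above the collar's top face; turns with the screw
- module: analyser cell module, fixed: white housing 110 mm (x) by 150 mm (y) by 50 mm high with an aluminium cover plate on it (its top 58 mm above the bench), one wing-head screw at its centre. Origin: centre of its underside, z up; the screw's axis is the module's z axis.
- caddy: grey tool caddy, fixed: block 75 (x) by 190 (y) by 28 mm high; two wells 36 (x) by 50 (y), 22 mm deep (floor 6 mm above the bench), centred 48 mm either side of its origin along its y. Origin: centre of its underside, z up. Key in one well (key x along caddy y, within 0.06 rad), round-knobbed screwdriver in the other; which is which varies.
- knob_driver: round-knobbed screwdriver, loose, 108 mm tall, knob 34 mm diameter, round foot 30 mm; stands in the other caddy well. Not to be used. Origin: centre of its underside, z up
- bottle_a: dropper bottle, loose, 34 mm diameter, 88 mm tall with its pointed red cap, upright beyond the work; leave alone. Origin: centre of its underside
- bottle_b: dropper bottle, loose, 34 mm diameter, 88 mm tall with its pointed red cap, upright beyond the work; leave alone. Origin: centre of its underside
- bottle_c: dropper bottle, loose, 34 mm diameter, 88 mm tall with its pointed red cap, upright beyond the work; leave alone. Origin: centre of its underside
- vial_a: capped glass vial, loose, 25 mm diameter, 37 mm tall, upright between module and caddy; leave alone. Origin: centre of its underside
- vial_b: capped glass vial, loose, 25 mm diameter, 37 mm tall, upright between module and caddy; leave alone. Origin: centre of its underside
Mind the look-alikes: they are no part of the job. Leave any blue look-alike of the module alone. Leave any green look-alike of the key alone.

How it is judged:
On the way, in this order (a step that is already met when the one before it is completed fails the run):
1. key on the collar (5 mm), on its axis (4 mm), square (0.07 rad), along the wing (0.3 rad) for 0.2 s, the screw not yet turned (wing end moved under 5 mm) (z of key in the frame of screw_seat between -0.004 and 0.005 m and horizontal distance between key and screw_seat below 0.004 m and angle between the z axis of key and the z axis of screw_seat, either way round below 0.07 rad and angle between the x axis of key and the x axis of screw_seat, either way round below 0.3 rad and distance of screw_wing from where it was at the start of the episode below 0.005 m), for 0.2 s.
2. the screw is fully home (joint above 1.3 rad) (value of joint screw above 1.3 rad), for 0.2 s.
At the end, for the whole second after the job is handed in: The screw is fully home (above 1.3 of 1.4 rad), and the key stands released and at rest, upright within 0.1 rad, in the well it came from, within 15 mm of where it stood (value of joint screw above 1.3 rad and distance of key from where it was at the start of the episode below 0.015 m and angle between key's own z axis and vertical below 0.1 rad and linear speed of key below 0.02 m/s); the robot touches nothing.
It fails at once if the screw is turned while the key is more than 0.15 rad out of square with it (velocity of joint screw above 0.3 rad/s and angle between the z axis of key and the z axis of screw_seat, either way round above 0.15 rad).
It fails at once if the fingers work the module or its screw directly (more than 3 N) (contact force between the fingers and module above 3 N).
It fails at once if the round-knobbed screwdriver is moved more than 30 mm (distance of knob_driver from where it was at the start of the episode above 0.03 m).
It fails at once if a bottle or vial is moved more than 30 mm (distance of any of bottle_a, bottle_b, bottle_c, vial_a, vial_b from where it was at the start of the episode above 0.03 m).
It also fails if it takes over 58 s, if anything falls off the work surface, if the arm or the gripper's body presses on something with over 40 N, if the wrist force passes 120 N, or if a joint passes its speed limit or range.

### The arm

A 6-joint arm with a two-finger parallel gripper is mounted at the origin on the work surface. World frame = base frame: x ahead of the robot, y to its left, z up, the work surface at z = 0. Lengths are in m, angles in rad, forces in N, time in s.
With the tool pointing down it reaches from about 0.35 to 0.775 m from the base axis. Payload 7.3 kg.
Tool frame: the origin (TCP) lies at the very end of the fingers, on their centre line; the grasp point (between the pads) lies 19 mm behind it; z points along the fingers, y is the line along which they close (so a half turn about z gives the same grasp; the last joint's range is limited). The gripper opens to 92 mm and grips with 3 to 60 N. Pads are 19 mm wide; open, the fingers measure 130 mm over their backs; the gripper's body (75 mm by 190 mm) begins 47 mm behind the grasp point.
Start: joints at [1.16, 0.342, 1.524, -0, 1.275, -0.146], TCP at [0.137, 0.507, 0.227] pointing down, gripper open.
Joint ranges: [-2.53, 2.53], [-0.77, 2.02], [0.04, 2.7], [-1, 4.14], [0.28, 2.66], [-3.11, 3.11]. Speed limits (rad/s): [2.57, 2.57, 3.14, 3.14, 3.14, 3.14].

### API

Orientations are given as a unit quaternion [x, y, z, w].
In Python, from bench import * gives the robot as it stands.
- The arm moves only by the shell command python3 -m handwheel 'ROWS' [FORCE]. ROWS is JSON, a list of rows, each an object with "rotation": the turn, a rotation vector about the tool's x, y, z in rad, a list of three; "dp": the shift along the tool's x, y, z in mm, a list of three; "claw": the closure in counts, from 0 (fully open) to 255 (shut). In form: [{"rotation": [wx, wy, wz], "dp": [dx, dy, dz], "claw": claw}, ...]. A call has 1 to 5 rows; each row is the pose to reach, as a shift and turn from the pose commanded when the call began, along the tool's axes at that moment; what a row does not reach only later rows make up. A row lasts 1/8 s, in which the tool goes at most 62.5 mm and 10.7 degrees, less where a joint would pass 70% of its speed; a pose out of reach is approached as far as the arm can. A call with a gripper value outside its range is refused whole. The fingers move at their own pace and stop on an object; FORCE is the grip in N (left out, the last holds). Time passes only in rows, so rows that repeat a pose let the fingers close. It gives the time, the measured TCP pose, the force, the opening and the grip force at its end, in the units of the state.
- get_obs(): the state, without advancing time (a new reading comes with each control period).
- snapshot(name): name is "side" or "top"; returns a dict with "color" (420x560x3 uint8, red, green, blue), "range_z" (420x560 float32, m along the optical axis (not along the pixel's ray), 0 where there is no reading), "fx", "fy", "cx", "cy" (pixels), "camera_from_world" (4x4, takes a point from world to camera coordinates). Camera axes: x right, y down, z forward; pixel columns grow to the right and rows downward; lengths in m; the calibration is good to about 2 mm. A picture is of the moment at which its call begins.
- job_done(): hands the job in; it is judged then, once.
Trained networks look in the newest picture that a camera, given by its name, has taken for a name from the list of things; names that differ only in an ending like _2 or _b are one class to them, and where a whole thing is asked for, a point or a joint stands for the part that bears it (a point fixed in the world has none). Each returns a list of dicts, best first, with "confidence" (0 to 1); they miss things now and then, are a little off and sometimes report something else, mostly with a low value. They report only what shows in the picture. A call takes as long as a camera call. They do not tell look-alikes from the thing itself.
- masks_of(camera, label): "pixels" (420x560 bool, what is visible of it) and "position" ([row, column] in pixels, amid what is visible of it).
- spot_point(camera, label): "position" ([row, column] in pixels: a listed point, or the origin of a listed thing).
The state is a dict: "time_s": time; "joint_positions": joint angles; "joint_vel": joint speeds; "tau": joint torques, N m; "tcp_pos": TCP position; "eef_rot": TCP orientation; "ft_force": force on the tool from outside, world axes, zero at the start; "torque": the same for the moment, N m; "finger_gap": finger opening in m; "gripper_force": force on a finger pad.
Only numpy, scipy, OpenCV 4.12 (cv2) and the standard library are available. Lean on these libraries where they do the work, as an engineer would, in place of code of your own. Each camera call takes 0.05 s, during which the arm holds its last target. There are 200 camera calls.

## Working session

There is one attempt and no reset: what is moved stays moved. The work goes in short steps, Python scripts to look and compute and a shell command to move; the robot and the scene stay as the last step left them, time stands still between calls to the robot, and variables do not carry over. Pictures are saved under pics/ and viewed, at most 10 in all, crops included, and the job is handed in when it is done.

```bash
mkdir -p pics; cat > h.py <<'E'
from bench import *
import numpy as np, cv2
from scipy.spatial.transform import Rotation as R
def w(s,rc,z=None,win=2):
    r,c=rc; T=np.linalg.inv(s["camera_from_world"])
    ray=np.array([(c-s["cx"])/s["fx"],(r-s["cy"])/s["fy"],1.])
    if z is None:
        p=s["range_z"][int(r)-win:int(r)+win+1,int(c)-win:int(c)+win+1]; d=np.median(p[p>0])
    else:
        d=(z-T[2,3])/(T[:3,:3]@ray)[2]
    return T[:3,:3]@(ray*d)+T[:3,3]
def cloud(s):
    r,c=np.mgrid[:420,:560]; d=s["range_z"]; T=np.linalg.inv(s["camera_from_world"])
    P=np.stack([(c-s["cx"])/s["fx"]*d,(r-s["cy"])/s["fy"]*d,d],-1)
    P=P@T[:3,:3].T+T[:3,3]; P[d==0]=np.nan; return P
def save(im,n): cv2.imwrite("pics/"+n+".png",im[...,::-1])
E
python3 - <<'E'
from h import *
np.set_printoptions(precision=3,suppress=True)
S={n:snapshot(n) for n in("top","side")}
for n in S:
    s=S[n]; print(n,np.linalg.inv(s["camera_from_world"])[:3,3])
    np.savez("s_"+n,**s)
    for l in("key","key_handle","screw_seat","screw_wing","module","caddy","knob_driver"):
        for d in spot_point(n,l): print(l,round(d["confidence"],2),np.round(d["position"]),w(s,d["position"]))
save(np.vstack([S["top"]["color"],S["side"]["color"]])[:, :],"a0")
im=cv2.resize(np.hstack([S["top"]["color"],S["side"]["color"]]),(800,300),interpolation=cv2.INTER_AREA); save(im,"a")
save(S["top"]["color"],"top"); save(S["side"]["color"],"side")
o=get_obs();print({k:np.round(v,3) for k,v in o.items()})
E
```

```text
top [0.392 0.055 1.036]
key 0.66 [276. 279.] [0.362 0.067 0.118]
key 0.65 [229. 260.] [0.466 0.109 0.031]
key_handle 0.77 [282. 279.] [0.348 0.066 0.119]
key_handle 0.59 [225. 257.] [0.468 0.11  0.124]
key_handle 0.29 [229. 260.] [0.464 0.105 0.077]
screw_seat 0.69 [210. 380.] [ 0.5   -0.163  0.077]
screw_seat 0.54 [300. 396.] [ 0.3   -0.187  0.068]
screw_wing 0.68 [208. 379.] [ 0.503 -0.161  0.078]
screw_wing 0.68 [290. 397.] [ 0.322 -0.192  0.066]
screw_wing 0.19 [209. 381.] [ 0.5   -0.163  0.078]
module 0.82 [214. 372.] [ 0.492 -0.146  0.064]
module 0.69 [298. 394.] [ 0.305 -0.184  0.067]
module 0.67 [224. 255.] [0.47  0.114 0.124]
caddy 0.84 [220. 242.] [0.488 0.15  0.027]
knob_driver 0.75 [210. 222.] [0.504 0.186 0.109]
side [0.4   0.657 0.446]
key 0.94 [284. 282.] [0.467 0.129 0.026]
key 0.94 [280. 354.] [0.349 0.081 0.012]
key_handle 0.88 [226. 355.] [0.359 0.071 0.111]
key_handle 0.55 [231. 286.] [0.464 0.118 0.119]
screw_seat 0.73 [184. 287.] [ 0.496 -0.156  0.07 ]
screw_seat 0.55 [190. 380.] [ 0.299 -0.172  0.066]
screw_wing 0.73 [180. 280.] [ 0.518 -0.203  0.057]
screw_wing 0.61 [176. 375.] [ 0.286 -0.405 -0.001]
module 0.89 [214. 375.] [ 0.309 -0.11   0.041]
module 0.76 [210. 288.] [ 0.485 -0.087  0.046]
module 0.62 [184. 285.] [ 0.5   -0.156  0.071]
module 0.15 [251. 175.] [0.661 0.085 0.038]
caddy 0.95 [305. 265.] [0.486 0.179 0.023]
knob_driver 0.91 [318. 246.] [0.507 0.213 0.025]
{'time_s': np.float64(0.8), 'joint_positions': array([ 1.16 ,  0.342,  1.524,  0.   ,  1.275, -0.146]), 'joint_vel': array([ 0.   ,  0.   , -0.   ,  0.   , -0.001, -0.001]), 'tau': array([ -0.002, -43.11 , -24.447,   0.071,   0.048,  -0.   ]), 'tcp_pos': array([0.137, 0.507, 0.227]), 'eef_rot': array([0.132, 0.991, 0.   , 0.   ]), 'ft_force': array([ 0.263, -0.034, -0.974]), 'torque': array([ 0.004,  0.015, -0.   ]), 'gripper_force': np.float64(0.0), 'finger_gap': np.float64(0.092)}
```

View pics/top.png

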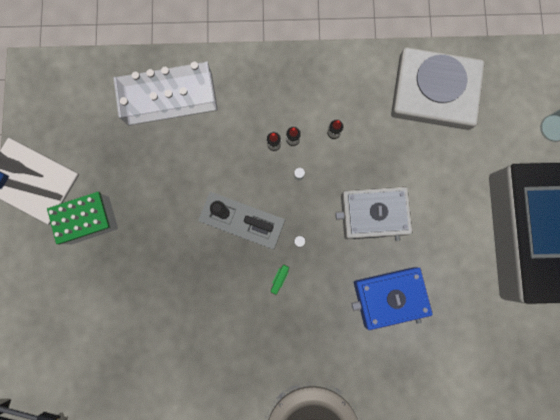

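View pics/side.png

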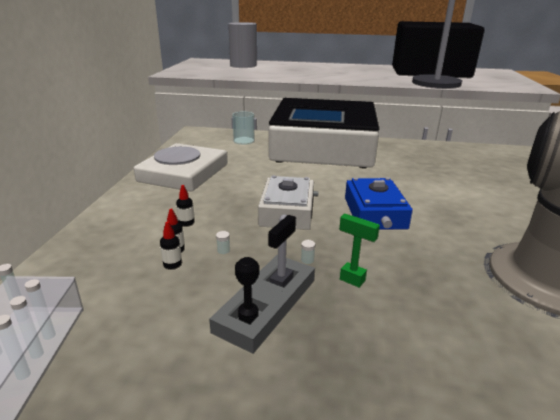

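The black-handled key at top (224,258), standing in the grey caddy, fits the description; the green one at (279,280) is the look-alike. The white module at (211,377) fits, and the blue one at (298,396) is its look-alike. I'll confirm both in one enlarged crop.

```bash
python3 - <<'E'
from h import *
np.set_printoptions(precision=4,suppress=True)
s=dict(np.load("s_top.npz")); P=cloud(s); z=P[...,2]; g=s["color"].astype(int)
# handle
H=np.array([.467,.11])
m=(z>.112)&(z<.135)&(np.hypot(P[...,0]-H[0],P[...,1]-H[1])<.05)
q=P[m]; print("handle",m.sum(),np.median(q,0))
r,c=np.where(m)
def rect(rc,zz):
    pts=np.array([w(s,x,zz)[:2] for x in rc]); 
    return cv2.minAreaRect((pts*1000).astype(np.float32))
print(rect(np.c_[r,c],.126)); u,sv,vt=np.linalg.svd(q[:,:2]-q[:,:2].mean(0),full_matrices=False); print(vt[0],sv)
# caddy
m=(abs(z-.028)<.006)&(np.hypot(P[...,0]-.487,P[...,1]-.15)<.13)&(P[...,1]>.0); r,c=np.where(m); print("caddy",m.sum(),rect(np.c_[r,c],.028))
# module plate top
m=(abs(z-.056)<.006)&(np.hypot(P[...,0]-.5,P[...,1]+.16)<.1); r,c=np.where(m); print("plate",m.sum(),rect(np.c_[r,c],.058))
# collar: dark pixels
gr=g.mean(2); m=(z>.055)&(gr<110)&(np.hypot(P[...,0]-.5,P[...,1]+.163)<.03); r,c=np.where(m); print("collar",m.sum(),rect(np.c_[r,c],.067), r.mean(),c.mean())
print(gr[202:221,370:391].astype(int))
for d in masks_of("top","vial_a"): print("v",d["confidence"],w(s,d["position"]))
a=cv2.resize(s["color"][180:260,200:300],(500,400),interpolation=cv2.INTER_CUBIC)
b=cv2.resize(s["color"][195:228,364:395],(300,400),interpolation=cv2.INTER_CUBIC)
save(np.hstack([a,b]),"crop")
E
```

```text
handle 233 [0.473  0.1077 0.1249]
((473.1779479980469, 107.10316467285156), (63.65821838378906, 16.47434425354004), 68.88922882080078)
[0.357  0.9341] [0.2778 0.0714]
caddy 1911 ((491.1127014160156, 152.1201171875), (189.91842651367188, 74.99585723876953), 68.03044128417969)
plate 2168 ((498.1342468261719, -159.78036499023438), (106.61836242675781, 146.173095703125), 2.0190069675445557)
collar 221 ((497.1060791015625, -160.87701416015625), (38.27384567260742, 38.741722106933594), 86.98434448242188) 211.2760180995475 378.14027149321265
[[165 167 167 165 162 147 145 136 131 133 134 145 155 164 166 170 165 164
  167 166 167]
 [166 167 165 160 134 105  96  90  79  83  90 103 121 141 158 167 166 167
  166 165 163]
 [164 156 141 124  95  80  80  76  76  76  76  78  83  97 124 150 162 171
  163 164 164]
 [159 135  95  83  77  80  75  79  88  96  97  90  77  76  92 120 149 167
  165 163 166]
 [151 105  76  79  78  75  77  83 101 126 131 120  80  80  79  88 121 155
  167 167 166]
 [133  84  76  76  77  78  78  78  98 139 143 130  85  76  76  80  92 136
  164 163 167]
 [103  79  79  76  77  80
[... 522 characters left out ...]
  80  80  79  80  74  92 127 145 131  93  79  79  80  80 104
  151 165 162]
 [127  87  77  75  80  80  79  79  84 117 128 119  96  81  77  79  94 123
  157 166 164]
 [152 121  78  77  81  82  75  76  77  92  97  94  86  76  77  86 116 150
  164 164 165]
 [162 142  93  77  76  76  80  78  79  82  77  81  75  82  80 101 138 162
  164 160 160]
 [161 151 128 102  87  82  76  74  77  77  79  77  77  84 105 136 155 162
  160 162 159]
 [159 160 156 144 121  88  81  82  80  79  82  85  95 115 142 159 164 160
  160 162 159]
 [159 163 163 162 154 136 129 125 107 104 117 131 139 149 160 161 163 160
  162 162 161]]
v 0.71 [0.4646 0.1071 0.1233]
v 0.55 [0.4328 0.0233 0.0363]
v 0.49 [0.6016 0.0091 0.0349]
```

View pics/crop.png

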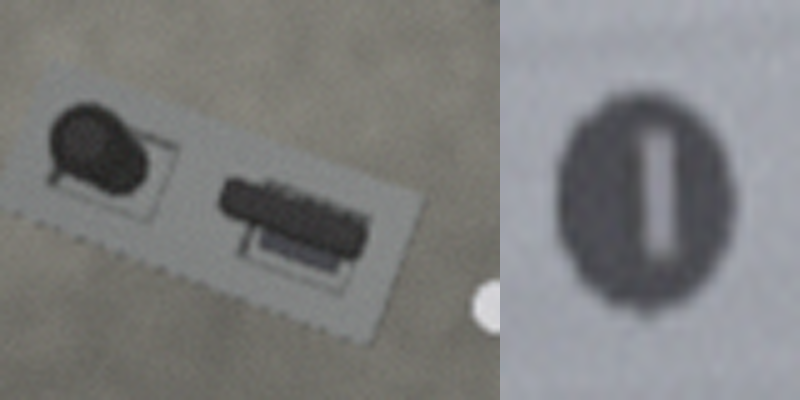

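The crop shows the black-handled key in the caddy's right well, at top (224,258), with the knob driver at (210,222). On the white module the wing is a light bar on the dark collar at (210,380), nearly along the image columns. Next I'll measure the wing angle and work out the approach.

```bash
cat >> h.py <<'E'
def go(x,y,z,yaw):
    "dp (mm), rotvec for a tool-down pose whose tool-y points at yaw (deg)"
    o=get_obs(); A=R.from_quat(o["eef_rot"]); a=np.radians(yaw)
    Y=np.array([np.cos(a),np.sin(a),0]); Z=np.array([0,0,-1.]); B=R.from_matrix(np.c_[np.cross(Y,Z),Y,Z])
    ya=A.as_matrix()[:,1]
    print("t",o["time_s"],"yaw",np.round(np.degrees(np.arctan2(ya[1],ya[0])),2),"tcp",np.round(o["tcp_pos"],4),"q6",round(o["joint_positions"][5],2))
    print("dp",np.round(A.inv().apply(np.array([x,y,z])-o["tcp_pos"])*1000,1),"rot",np.round((A.inv()*B).as_rotvec(),4))
def wing(s,z=.08,cen=(.4985,-.1605)):
    P=cloud(s); g=s["color"].astype(float).mean(2)
    r,c=np.mgrid[200:223,368:392]; k=np.clip((g[200:223,368:392]-85)/55,0,1)
    pts=np.array([w(s,x,z)[:2] for x in zip(r.ravel(),c.ravel())]); k=k.ravel().copy()
    k[np.hypot(pts[:,0]-cen[0],pts[:,1]-cen[1])>.0165]=0
    m=np.average(pts,axis=0,weights=k); C=np.cov(pts.T,aweights=k); v=np.linalg.eigh(C)[1][:,1]
    return m,np.degrees(np.arctan2(v[1],v[0]))
E
python3 - <<'E'
from h import *
s=dict(np.load("s_top.npz"))
for cen in((.4985,-.1605),(.5,-.163)): print(wing(s,.08,cen))
b=dict(np.load("s_side.npz"))
for s_,n in((s,"top"),(b,"side")):
    for z in(.067,): 
        for rc in ([(210,380)] if n=="top" else [(184,287)]): print(n,w(s_,rc,z))
# handle from side
P=cloud(b); m=(P[...,2]>.105)&(P[...,2]<.132)&(np.hypot(P[...,0]-.473,P[...,1]-.107)<.045); q=P[m]; print(m.sum(),q.min(0),q.max(0),np.median(q,0))
go(.473,.1073,.2,-21)
E
```

```text
(array([ 0.49822881, -0.16151473]), np.float64(176.71365630556528))
(array([ 0.50067616, -0.16521249]), np.float64(145.35690795146175))
top [ 0.50030587 -0.16442879  0.067     ]
side [ 0.49738365 -0.16459711  0.067     ]
504 [0.45279087 0.07962018 0.10519679] [0.4871707  0.14299201 0.12802422] [0.4696806  0.12010346 0.12220163]
t 0.85 yaw 74.83 tcp [0.1374 0.5067 0.2268] q6 -0.15
dp [-428.4 -297.7   26.7] rot [ 1.0000e-04 -1.0000e-04  1.6725e+00]
```

```bash
python3 -m handwheel '[{"rotation":[0,0,0.8],"dp":[-214,-149,13],"claw":0},{"rotation":[0,0,0.8],"dp":[-214,-149,13],"claw":0},{"rotation":[0,0,0.8],"dp":[-214,-149,13],"claw":0},{"rotation":[0,0,0.8],"dp":[-214,-149,13],"claw":0},{"rotation":[0,0,0.8],"dp":[-214,-149,13],"claw":0}]' 40; python3 -c "
from h import *
go(.473,.1073,.2,-21)"
```

```text
time_s: 1.48
tcp_pos: [0.3068, 0.3044, 0.2138]
eef_rot: [0.511, 0.86, -0.0, 0.0]
ft_force: [-0.8, 0.8, 0.7]
finger_gap: 0.0917
gripper_force: 0.0
t 1.475 yaw 28.55 tcp [0.3068 0.3044 0.2138] q6 0.11
dp [-252.6   51.8   13.9] rot [4.000e-04 4.000e-04 8.648e-01]
```

```bash
python3 -m handwheel '[{"rotation":[0,0,0.86],"dp":[-252,52,14],"claw":0},{"rotation":[0,0,0.86],"dp":[-252,52,14],"claw":0},{"rotation":[0,0,0.86],"dp":[-252,52,14],"claw":0},{"rotation":[0,0,0.86],"dp":[-252,52,14],"claw":0},{"rotation":[0,0,0.86],"dp":[-252,52,14],"claw":0}]'; python3 -c "
from h import *
go(.473,.1073,.093,-21)"; python3 -m handwheel '[{"rotation":[0,0,0],"dp":[0,0,0],"claw":0}]'; python3 -c "
from h import *
go(.473,.1073,.093,-21)"
```

```text
time_s: 2.1
tcp_pos: [0.4747, 0.1095, 0.1993]
eef_rot: [0.823, 0.568, 0.0, 0.0]
ft_force: [-1.1, -0.0, 0.5]
finger_gap: 0.0919
gripper_force: 0.0
t 2.1 yaw -20.72 tcp [0.4747 0.1095 0.1993] q6 0.43
dp [ -2.7  -0.8 106.3] rot [ 0.0005 -0.0001  0.005 ]
time_s: 2.22
tcp_pos: [0.4728, 0.1118, 0.1995]
eef_rot: [0.82, 0.572, -0.0, -0.0]
ft_force: [-0.4, 0.4, -0.5]
finger_gap: 0.0919
gripper_force: 0.0
t 2.225 yaw -20.25 tcp [0.4728 0.1118 0.1995] q6 0.43
dp [ -4.1   1.8 106.5] rot [-0.0007 -0.0002  0.013 ]
```

```bash
python3 -m handwheel '[{"rotation":[0,0,0.013],"dp":[-4,2,50],"claw":0},{"rotation":[0,0,0.013],"dp":[-4,2,80],"claw":0},{"rotation":[0,0,0.013],"dp":[-4,2,106],"claw":0},{"rotation":[0,0,0.013],"dp":[-4,2,106],"claw":0}]'; python3 -c "
from h import *
go(.473,.1073,.093,-21)
s=snapshot('side');save(cv2.resize(s['color'][150:350,180:440],(780,600)),'grasp')"
```

```text
time_s: 2.72
tcp_pos: [0.4712, 0.1085, 0.0925]
eef_rot: [0.823, 0.568, -0.002, -0.001]
ft_force: [0.3, 0.1, -0.6]
finger_gap: 0.0923
gripper_force: 0.0
t 2.725 yaw -20.79 tcp [0.4712 0.1085 0.0925] q6 0.43
dp [-0.5  2.1 -0.5] rot [-0.0037  0.0014  0.0037]
```

View pics/grasp.png

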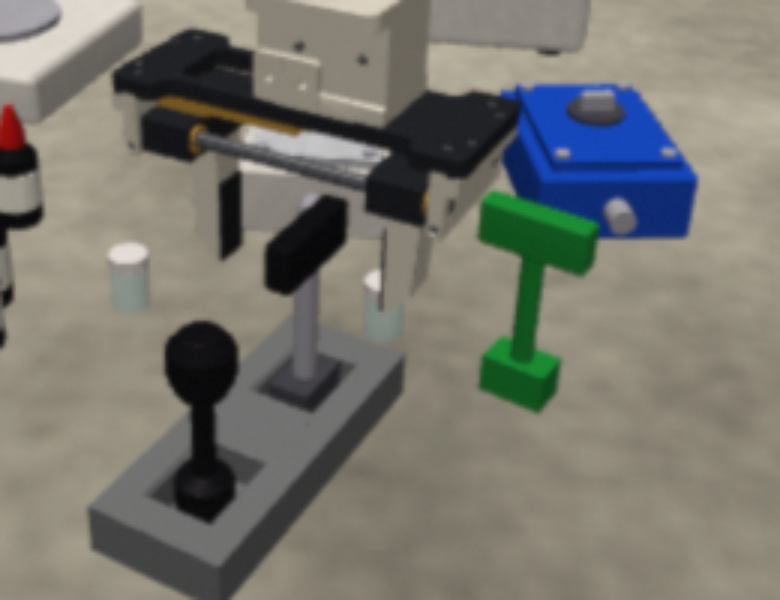

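The fingers straddle the black handle (crop 305,245), with the driver clear at (200,430). Closing now, after a 2 mm shift along tool y.

```bash
python3 -m handwheel '[{"rotation":[0,0,0],"dp":[0,2,0],"claw":0},{"rotation":[0,0,0],"dp":[0,2,0],"claw":150},{"rotation":[0,0,0],"dp":[0,2,0],"claw":255},{"rotation":[0,0,0],"dp":[0,2,0],"claw":255},{"rotation":[0,0,0],"dp":[0,2,0],"claw":255}]' 40;python3 -m handwheel '[{"rotation":[0,0,0],"dp":[0,0,0],"claw":255},{"rotation":[0,0,0],"dp":[0,0,0],"claw":255},{"rotation":[0,0,0],"dp":[0,0,0],"claw":255}]'; python3 -c "
from h import *
go(.473,.1073,.22,-21)"
```

```text
time_s: 3.4
tcp_pos: [0.4749, 0.1065, 0.0938]
eef_rot: [0.824, 0.566, 0.0, -0.0]
ft_force: [0.5, -0.6, 0.3]
finger_gap: 0.0561
gripper_force: 0.0
time_s: 3.78
tcp_pos: [0.4749, 0.1065, 0.0937]
eef_rot: [0.824, 0.566, 0.0, -0.0]
ft_force: [-0.1, 0.4, 0.3]
finger_gap: 0.0263
gripper_force: 0.0
t 3.775 yaw -21.03 tcp [0.4749 0.1065 0.0937] q6 0.43
dp [   0.    -2.1 -126.3] rot [-0.0001 -0.0001 -0.0005]
```

```bash
python3 -m handwheel '[{"rotation":[0,0,0],"dp":[0,-2,0],"claw":255},{"rotation":[0,0,0],"dp":[0,-2,0],"claw":255},{"rotation":[0,0,0],"dp":[0,-2,0],"claw":255},{"rotation":[0,0,0],"dp":[0,-2,0],"claw":255},{"rotation":[0,0,0],"dp":[0,-2,0],"claw":255}]' 40; python3 -c "
from h import *
go(.473,.1073,.2,-21)"
```

```text
time_s: 4.4
tcp_pos: [0.4731, 0.1072, 0.0937]
eef_rot: [0.824, 0.566, 0.0, 0.0]
ft_force: [0.8, -0.7, -1.5]
finger_gap: 0.0159
gripper_force: 40.0
t 4.4 yaw -21.03 tcp [0.4731 0.1072 0.0937] q6 0.43
dp [ 1.000e-01 -1.000e-01 -1.063e+02] rot [ 0.     -0.0001 -0.0005]
```

```bash
python3 -m handwheel '[{"rotation":[0,0,0],"dp":[0,0,-30],"claw":255},{"rotation":[0,0,0],"dp":[0,0,-70],"claw":255},{"rotation":[0,0,0],"dp":[0,0,-110],"claw":255},{"rotation":[0,0,0],"dp":[0,0,-110],"claw":255},{"rotation":[0,0,0],"dp":[0,0,-110],"claw":255}]' 40; python3 -c "
from h import *
go(.4983,-.161,.203,-93.3)"
```

```text
time_s: 5.03
tcp_pos: [0.4724, 0.1072, 0.2029]
eef_rot: [0.824, 0.566, -0.001, -0.0]
ft_force: [-0.3, 0.1, -1.8]
finger_gap: 0.0156
gripper_force: 40.0
t 5.025 yaw -21.03 tcp [0.4724 0.1072 0.2029] q6 0.43
dp [-2.410e+02  1.204e+02 -2.000e-01] rot [-8.0000e-04  1.2000e-03  1.2614e+00]
```

```bash
python3 -m handwheel '[{"rotation":[0,0,0.15],"dp":[-40,20,0],"claw":255},{"rotation":[0,0,0.3],"dp":[-80,40,0],"claw":255},{"rotation":[0,0,0.45],"dp":[-120,60,0],"claw":255},{"rotation":[0,0,0.6],"dp":[-160,80,0],"claw":255},{"rotation":[0,0,0.75],"dp":[-200,100,0],"claw":255}]'; python3 -c "
from h import *
go(.4983,-.161,.203,-93.3)"
```

```text
time_s: 5.65
tcp_pos: [0.4938, -0.1165, 0.2018]
eef_rot: [0.975, 0.222, -0.001, -0.001]
ft_force: [0.3, -0.0, -1.0]
finger_gap: 0.0159
gripper_force: 40.0
t 5.65 yaw -64.29 tcp [ 0.4938 -0.1165  0.2018] q6 0.74
dp [-15.3  42.1  -1.3] rot [-0.0021  0.0028  0.5063]
```

```bash
python3 -m handwheel '[{"rotation":[0,0,0.17],"dp":[-5,15,0],"claw":255},{"rotation":[0,0,0.35],"dp":[-10,30,0],"claw":255},{"rotation":[0,0,0.506],"dp":[-15,42,0],"claw":255},{"rotation":[0,0,0.506],"dp":[-15,42,0],"claw":255},{"rotation":[0,0,0.506],"dp":[-15,42,0],"claw":255}]'; python3 -m handwheel '[{"rotation":[0,0,0],"dp":[0,0,0],"claw":255},{"rotation":[0,0,0],"dp":[0,0,0],"claw":255}]'; python3 - <<'E'
from h import *
np.set_printoptions(precision=4,suppress=True)
go(.4983,-.161,.203,-93.3)
for n in("side","top"):
    s=snapshot(n); np.savez("s2_"+n,**s)
    for l in("key","key_handle","screw_seat"):
        for d in spot_point(n,l): print(n,l,round(d["confidence"],2),np.round(d["position"]),w(s,d["position"]))
    if n=="side": save(cv2.resize(s["color"][80:240,200:400],(750,600),interpolation=cv2.INTER_CUBIC),"over")
E
```

```text
time_s: 6.28
tcp_pos: [0.4991, -0.159, 0.2027]
eef_rot: [1.0, -0.025, -0.001, -0.001]
ft_force: [-0.1, 0.5, -0.8]
finger_gap: 0.0158
gripper_force: 40.0
time_s: 6.52
tcp_pos: [0.4996, -0.1592, 0.2037]
eef_rot: [1.0, -0.025, -0.0, -0.0]
ft_force: [0.2, 0.5, -1.7]
finger_gap: 0.0157
gripper_force: 40.0
t 6.525 yaw -92.9 tcp [ 0.4996 -0.1592  0.2037] q6 1.17
dp [-1.2  1.9  0.7] rot [-0.0002  0.      0.0069]
side key 0.94 [281. 353.] [0.3513 0.0802 0.0095]
side key 0.47 [115. 287.] [ 0.4975 -0.1323  0.2274]
side key_handle 0.8 [228. 358.] [0.3537 0.0735 0.1084]
side key_handle 0.61 [112. 290.] [ 0.4911 -0.1324  0.2337]
side screw_seat 0.65 [187. 379.] [ 0.2988 -0.1822  0.0671]
side screw_seat 0.55 [186. 287.] [ 0.4966 -0.1516  0.068 ]
side screw_seat 0.47 [165. 288.] [ 0.493  -0.1454  0.1199]
top key 0.68 [275. 279.] [0.3627 0.0669 0.1174]
top key_handle 0.52 [281. 279.] [0.3501 0.0657 0.1185]
top key_handle 0.52 [140. 275.] [0.6699 0.0677 0.0608]
top screw_seat 0.59 [208. 382.] [ 0.4782 -0.1175  0.2905]
top screw_seat 0.48 [242. 302.] [0.4332 0.012  0.0362]
```

View pics/over.png

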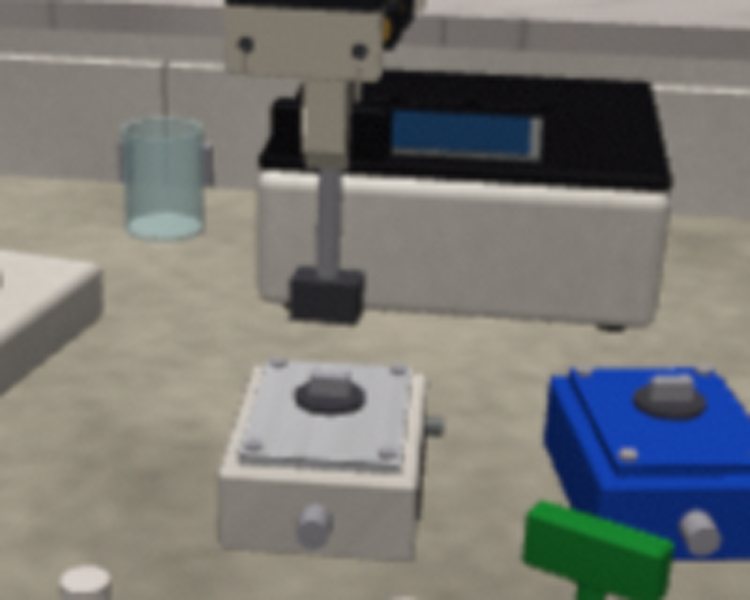

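```bash
python3 - <<'E'
from h import *
np.set_printoptions(precision=4,suppress=True,linewidth=200)
s=dict(np.load("s2_side.npz")); P=cloud(s); g=s["color"].astype(int).mean(2)
x,y,z=P[...,0],P[...,1],P[...,2]
m=(abs(x-.498)<.03)&(abs(y+.15)<.03)
for lo,hi in((.117,.138),(.145,.175)):
    k=m&(z>lo)&(z<hi); print("key",k.sum(),"x",np.percentile(x[k],[2,50,98]),"y",np.percentile(y[k],[10,50,90]))
for r in range(158,165): # socket edges on the front face
    k=np.where(m[r]&(z[r]>.11)&(z[r]<.145))[0]; print(r,k.min(),k.max(),(x[r,k.min()]+x[r,k.max()])/2,np.median(y[r,k]),np.median(z[r,k]))
print(g[177:190,276:302].astype(int)); print(y[177:190,282:296]); print(z[177:190,282:296])
E
```

```text
key 183 x [0.4788 0.4964 0.5155] y [-0.1484 -0.1461 -0.1441]
key 83 x [0.4919 0.4975 0.5027] y [-0.1552 -0.1533 -0.1509]
158 278 296 0.4972719042010737 -0.14608492710056964 0.13439830641371037
159 278 296 0.49744669759429905 -0.14606152685780593 0.13205664909225084
160 278 296 0.49718716982073863 -0.14594767719514257 0.1299981292437808
161 278 296 0.49715632418294886 -0.14638926554938436 0.1276488611669473
162 278 296 0.49697179950904574 -0.14629896583567548 0.1251471883298556
163 277 296 0.49814700078171525 -0.14547952872147263 0.12355560634379195
164 277 296 0.49797189315089263 -0.14626383148059924 0.1206958480656268
[[155 180 182 183 185 184 183 180 177 179 183 182 180 177 176 176 176 173 170 170 168 165 166 168 168 168]
 [179 182 184 185 186 185 181 174 170 174 181 181 179 179 179 178 175 175 181 180 181 180 179 179 180 180]
 [183 183 183 186 186 183 173 159 162 164 166 168 166 167 168 165 158 161 180 182 182 181 180 181 182 182]
 [183 184 184 186 185 178 155 129 131 134 138 140 141 144 147 146 138 151 178 181 182 181 179 180 183 182]
 [183 183 184 184 177 158 128 100  98  99  99
[... 3028 characters left out ...]
3 0.0709 0.0724 0.0733 0.0726 0.0722 0.073  0.0716 0.0732 0.0741 0.0736 0.0744 0.0664 0.0672]
 [0.0669 0.0685 0.0696 0.0707 0.0698 0.0713 0.0697 0.0711 0.0711 0.0719 0.0725 0.0712 0.0677 0.0685]
 [0.0667 0.0678 0.0685 0.0675 0.0678 0.068  0.0691 0.0692 0.0678 0.0682 0.0697 0.0692 0.0679 0.0674]
 [0.0673 0.068  0.067  0.0684 0.0685 0.0671 0.0682 0.0673 0.0682 0.0672 0.0669 0.0669 0.0666 0.0678]
 [0.0668 0.0679 0.0672 0.0678 0.0678 0.0677 0.0665 0.0666 0.0665 0.0675 0.0671 0.0671 0.0676 0.068 ]
 [0.0671 0.0672 0.0658 0.0678 0.0678 0.067  0.0676 0.0677 0.0676 0.0672 0.0662 0.0673 0.0659 0.0657]
 [0.0658 0.0636 0.0664 0.0658 0.0664 0.068  0.0655 0.0662 0.0659 0.0668 0.0652 0.0651 0.0656 0.0627]]
```

```bash
python3 - <<'E'
from h import *
s=dict(np.load("s2_side.npz")); P=cloud(s)
W=P[180:185,283:294].reshape(-1,3); K=P[158:164,278:297].reshape(-1,3)
for n,Q in(("wing",W),("key",K)):
    p=np.polyfit(Q[:,0],Q[:,1],1); print(n,Q.mean(0),"slope deg",np.degrees(np.arctan(p[0])),"xrange",np.ptp(Q[:,0]))
print("wing edge x",P[183,[283,293],0],"key edge x",P[160,[278,296],0])
go(.4996,-.1622,.203,-93.3)
E
```

```text
wing [ 0.49449739 -0.15759524  0.07513181] slope deg -0.0028002765874803356 xrange 0.02228156519096386
key [ 0.4965082  -0.14652916  0.12876519] slope deg 2.6228640383063717 xrange 0.03718073867807281
wing edge x [0.50560182 0.48341561] key edge x [0.51547779 0.47889655]
t 6.925 yaw -92.99 tcp [ 0.4996 -0.1596  0.2037] q6 1.17
dp [0.2 2.6 0.7] rot [-0.0001 -0.0001  0.0055]
```

```bash
python3 - <<'E'
from h import *
np.set_printoptions(precision=4,suppress=True,linewidth=200)
s=dict(np.load("s2_side.npz")); g=s["color"].astype(int).mean(2)
print("cx",s["cx"],s["fx"]); print(g[158:163,273:303].astype(int)); print(g[140:146,280:296].astype(int))
C=s["camera_from_world"]
def cols(x,y,z,hx,hy,yaw):
    a=np.radians(yaw); q=[]
    for i in(-1,1):
        for j in(-1,1):
            p=C@[x+i*hx*np.cos(a)-j*hy*np.sin(a),y+i*hx*np.sin(a)+j*hy*np.cos(a),z,1]; q.append(s["cx"]+s["fx"]*p[0]/p[2])
    return min(q),max(q)
for x in(.494,.496,.498,.500): print(x,"key",np.round(cols(x,-.1586,.128,.019,.012,-3),2),"wing",np.round(cols(x,-.1612,.074,.012,.004,-3.3),2),"shaft",np.round(cols(x,-.1586,.16,.0065,.0065,0),2))
E
```

```text
cx 275.16780763953466 415.58620215096954
[[124 124 123 109  70  41  36  37  36  37  37  37  37  36  36  36  37  37  37  37  38  36  36  61 106 124 126 125 126 127]
 [113 113 112 100  67  40  37  37  36  37  37  35  36  38  37  37  37  37  37  37  37  34  34  61 106 123 124 125 125 124]
 [117 112 100  79  56  39  38  37  38  38  37  36  37  36  37  37  37  37  37  36  37  35  34  60 101 118 121 120 121 122]
 [144 135 105  63  47  38  37  37  36  36  37  37  37  38  37  38  36  38  37  38  37  34  32  55  94 108 109 110 112 110]
 [155 154 138  99  62  41  37  36  37  37  36  35  38  37  37  36  37  37  37  37  36  35  34  63 107 122 122 121 117 110]]
[[132 130 130 122 102  91  92  93  90  87  93 116 130 132 130 130]
 [131 130 129 121 102  90  92  92  91  87  93 114 129 130 129 129]
 [130 130 130 120 103  90  92  91  92  86  93 114 129 129 129 130]
 [129 129 130 123 105  92  92  92  90  87  99 125 129 130 128 128]
 [127 129 128 122 106  91  91  92  91  86 101 126 130 128 129 129]
 [127 128 128 122 105  92  92  94  91  87 101 125 128 130 129 129]]
0.494 key [278.91 298.74] wing [282.63 294.19] shaft [285.77 292.8 ]
0.496 key [277.96 297.8 ] wing [281.72 293.28] shaft [284.8  291.84]
0.498 key [277.02 296.86] wing [280.8  292.36] shaft [283.84 290.89]
0.5 key [276.07 295.92] wing [279.89 291.45] shaft [282.87 289.93]
```

```bash
python3 -c "
from h import *
go(.4972,-.1622,.175,-93.3)"; python3 -m handwheel '[{"rotation":[0,0,0.006],"dp":[-2.3,2.7,15],"claw":255},{"rotation":[0,0,0.006],"dp":[-2.3,2.7,29],"claw":255},{"rotation":[0,0,0.006],"dp":[-2.3,2.7,29],"claw":255},{"rotation":[0,0,0.006],"dp":[-2.3,2.7,29],"claw":255}]'; python3 - <<'E'
from h import *
np.set_printoptions(precision=4,suppress=True,linewidth=200)
go(.4972,-.1622,.155,-93.3)
s=snapshot("side"); save(cv2.resize(s["color"][150:210,250:330],(800,600),interpolation=cv2.INTER_CUBIC),"near")
E
```

```text
t 6.925 yaw -92.99 tcp [ 0.4996 -0.1596  0.2037] q6 1.17
dp [-2.2  2.7 28.7] rot [-0.0001 -0.0001  0.0055]
time_s: 7.42
tcp_pos: [0.4974, -0.1622, 0.1749]
eef_rot: [1.0, -0.029, 0.0, -0.0]
ft_force: [-0.1, -0.2, -2.0]
finger_gap: 0.016
gripper_force: 40.0
t 7.425 yaw -93.33 tcp [ 0.4974 -0.1622  0.1749] q6 1.17
dp [-0.2 -0.  19.9] rot [-0.     -0.0003 -0.0005]
```

View pics/near.png

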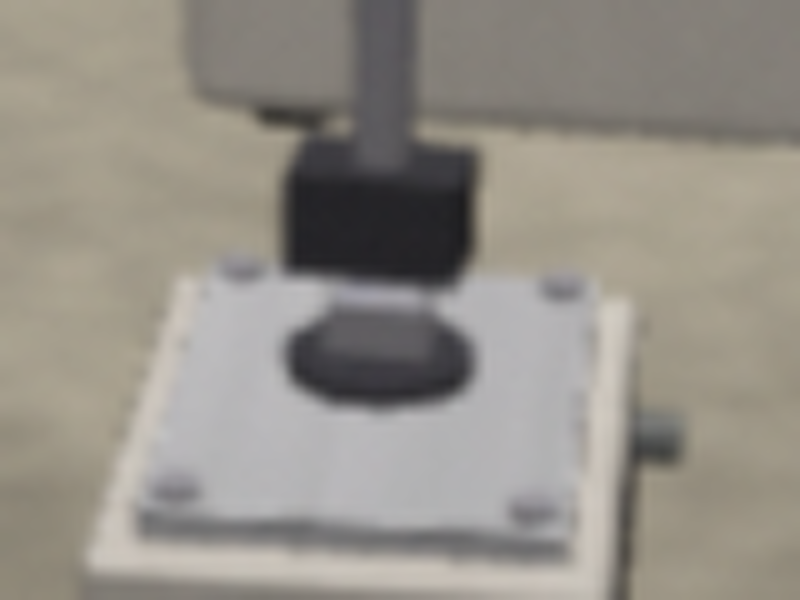

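The socket sits centred over the wing: socket middle at crop column 380, wing middle at 381. I'll lower gently and watch the force.

```bash
python3 -m handwheel '[{"rotation":[0,0,0],"dp":[0,0,3],"claw":255},{"rotation":[0,0,0],"dp":[0,0,6],"claw":255},{"rotation":[0,0,0],"dp":[0,0,8],"claw":255},{"rotation":[0,0,0],"dp":[0,0,9],"claw":255}]'; python3 -c "
from h import *
go(.4972,-.1622,.155,-93.3)"
```

```text
time_s: 7.98
tcp_pos: [0.4971, -0.1622, 0.1655]
eef_rot: [1.0, -0.029, -0.0, -0.0]
ft_force: [-0.8, -0.2, -1.4]
finger_gap: 0.0154
gripper_force: 40.0
t 7.975 yaw -93.33 tcp [ 0.4971 -0.1622  0.1655] q6 1.17
dp [ 0.1  0.  10.5] rot [-0.0002  0.0002 -0.0006]
```

```bash
python3 -m handwheel '[{"rotation":[0,0,0],"dp":[0,0,3],"claw":255},{"rotation":[0,0,0],"dp":[0,0,5],"claw":255},{"rotation":[0,0,0],"dp":[0,0,7],"claw":255},{"rotation":[0,0,0],"dp":[0,0,8.5],"claw":255}]'; python3 -c "
from h import *
go(.4972,-.1622,.1544,-93.3);print(get_obs()['torque'])"
```

```text
time_s: 8.48
tcp_pos: [0.4971, -0.1622, 0.157]
eef_rot: [1.0, -0.029, -0.0, -0.0]
ft_force: [-0.7, -0.4, -1.6]
finger_gap: 0.0157
gripper_force: 40.0
t 8.475 yaw -93.34 tcp [ 0.4971 -0.1622  0.157 ] q6 1.17
dp [ 0.1 -0.   2.6] rot [-0.0001  0.     -0.0006]
[-0.06814131  0.13798572  0.00797489]
```

Good: it is in by 11 mm with no force. Next, the last few mm until contact.

```bash
python3 -m handwheel '[{"rotation":[0,0,0],"dp":[0,0,1],"claw":255},{"rotation":[0,0,0],"dp":[0,0,2],"claw":255},{"rotation":[0,0,0],"dp":[0,0,2.5],"claw":255},{"rotation":[0,0,0],"dp":[0,0,2.5],"claw":255}]'; python3 -c "
from h import *
go(.4972,-.1622,.1544,-93.3);print(get_obs()['torque'])"
```

```text
time_s: 8.98
tcp_pos: [0.4971, -0.1622, 0.1547]
eef_rot: [1.0, -0.029, 0.0, -0.0]
ft_force: [0.3, 0.5, -1.6]
finger_gap: 0.0158
gripper_force: 40.0
t 8.975 yaw -93.34 tcp [ 0.4971 -0.1622  0.1547] q6 1.17
dp [ 0.1 -0.   0.3] rot [-0.0001 -0.0001 -0.0006]
[-0.06853333  0.1642205   0.00916538]
```

```bash
python3 -m handwheel '[{"rotation":[0,0,0],"dp":[0,0,0.7],"claw":255},{"rotation":[0,0,0],"dp":[0,0,1.2],"claw":255},{"rotation":[0,0,0],"dp":[0,0,1.2],"claw":255},{"rotation":[0,0,0],"dp":[0,0,1.2],"claw":255}]'; python3 -c "
from h import *
go(.4972,-.1622,.1544,-93.3);print(get_obs()['torque'])"
```

```text
time_s: 9.48
tcp_pos: [0.4973, -0.1623, 0.1544]
eef_rot: [1.0, -0.029, 0.001, 0.0]
ft_force: [-1.4, 1.4, 6.3]
finger_gap: 0.0154
gripper_force: 40.0
t 9.475 yaw -93.33 tcp [ 0.4973 -0.1623  0.1544] q6 1.17
dp [-0.2 -0.   0. ] rot [ 0.0003 -0.0011 -0.0005]
[0.1892099  0.61937647 0.00993813]
```

```bash
python3 -m handwheel '[{"rotation":[0,0,0.1],"dp":[0,0,-0.5],"claw":255},{"rotation":[0,0,0.2],"dp":[0,0,-0.3],"claw":255},{"rotation":[0,0,0.3],"dp":[0,0,0],"claw":255},{"rotation":[0,0,0.4],"dp":[0,0,0.3],"claw":255},{"rotation":[0,0,0.5],"dp":[0,0,0.6],"claw":255}]' 50; python3 -c "
from h import *
go(.4972,-.1622,.1544,-93.3);print(get_obs()['torque'])"
```

```text
time_s: 10.1
tcp_pos: [0.4974, -0.1625, 0.1534]
eef_rot: [0.961, -0.277, 0.001, 0.0]
ft_force: [0.5, -0.3, 3.4]
finger_gap: 0.0159
gripper_force: 50.0
t 10.1 yaw -122.15 tcp [ 0.4974 -0.1625  0.1534] q6 1.67
dp [-0.3 -0.1 -1.1] rot [ 4.000e-04 -1.000e-03 -5.035e-01]
[-0.044783    0.31834764  0.11277146]
```

Torque is 0.113 N m, so the screw is turning. Continuing.

```bash
python3 -m handwheel '[{"rotation":[0,0,0.1],"dp":[0,0,0.3],"claw":255},{"rotation":[0,0,0.2],"dp":[0,0,0.6],"claw":255},{"rotation":[0,0,0.3],"dp":[0,0,0.9],"claw":255},{"rotation":[0,0,0.4],"dp":[0,0,1.2],"claw":255},{"rotation":[0,0,0.5],"dp":[0,0,1.5],"claw":255}]' 50; python3 -c "
from h import *
go(.4972,-.1622,.1544,-93.3);print(get_obs()['torque'])";  python3 -m handwheel '[{"rotation":[0,0,0.1],"dp":[0,0,0.3],"claw":255},{"rotation":[0,0,0.2],"dp":[0,0,0.6],"claw":255},{"rotation":[0,0,0.25],"dp":[0,0,0.8],"claw":255},{"rotation":[0,0,0.3],"dp":[0,0,1],"claw":255}]' 50; python3 -c "
from h import *
go(.4972,-.1622,.1544,-93.3);print(get_obs()['torque'])"
```

```text
time_s: 10.72
tcp_pos: [0.4971, -0.1625, 0.1518]
eef_rot: [0.863, -0.506, 0.0, 0.0]
ft_force: [-0.3, -0.6, 2.8]
finger_gap: 0.0158
gripper_force: 50.0
t 10.725 yaw -150.8 tcp [ 0.4971 -0.1625  0.1518] q6 2.17
dp [-0.2 -0.2 -2.6] rot [ 4.0000e-04 -7.0000e-04 -1.0035e+00]
[-0.08279568  0.52770119  0.13614821]
time_s: 11.22
tcp_pos: [0.497, -0.1624, 0.1509]
eef_rot: [0.778, -0.629, 0.0, 0.0]
ft_force: [-1.8, -0.4, 4.8]
finger_gap: 0.0157
gripper_force: 50.0
t 11.225 yaw -167.89 tcp [ 0.497  -0.1624  0.1509] q6 2.47
dp [-0.2 -0.2 -3.5] rot [ 4.0000e-04 -5.0000e-04 -1.3019e+00]
[0.02442012 0.57284448 0.05782647]
```

```bash
python3 -m handwheel '[{"rotation":[0,0,0.04],"dp":[0,0,0.1],"claw":255},{"rotation":[0,0,0.08],"dp":[0,0,0.2],"claw":255},{"rotation":[0,0,0.1],"dp":[0,0,0.3],"claw":255}]' 50; python3 -c "
from h import *
go(.4972,-.1622,.1544,-93.3);print(get_obs()['torque'])"
```

```text
time_s: 11.6
tcp_pos: [0.497, -0.1624, 0.1506]
eef_rot: [0.746, -0.666, 0.0, 0.0]
ft_force: [-2.4, -0.6, 5.0]
finger_gap: 0.0158
gripper_force: 50.0
t 11.6 yaw -173.58 tcp [ 0.497  -0.1624  0.1506] q6 2.57
dp [-0.2 -0.2 -3.9] rot [ 3.0000e-04 -4.0000e-04 -1.4011e+00]
[0.02026577 0.74447179 0.05962217]
```

```bash
python3 -m handwheel '[{"rotation":[0,0,0.04],"dp":[0,0,0.1],"claw":255},{"rotation":[0,0,0.08],"dp":[0,0,0.1],"claw":255},{"rotation":[0,0,0.1],"dp":[0,0,0.1],"claw":255}]' 50; python3 -c "
from h import *
go(.4972,-.1622,.1544,-93.3);print(get_obs()['torque'])"
```

```text
time_s: 11.98
tcp_pos: [0.497, -0.1624, 0.1505]
eef_rot: [0.712, -0.703, 0.0, 0.0]
ft_force: [-2.6, 0.2, 5.5]
finger_gap: 0.0157
gripper_force: 50.1
t 11.975 yaw -179.28 tcp [ 0.497  -0.1624  0.1505] q6 2.67
dp [-0.2 -0.2 -3.9] rot [ 4.0000e-04 -5.0000e-04 -1.5005e+00]
[0.00732834 0.76925047 0.39018293]
```

```bash
python3 -m handwheel '[{"rotation":[0,0,0.04],"dp":[0,0,0],"claw":255},{"rotation":[0,0,0.04],"dp":[0,0,0],"claw":255},{"rotation":[0,0,0.04],"dp":[0,0,0],"claw":255}]' 50; python3 -c "
from h import *
go(.4972,-.1622,.1544,-93.3);print(get_obs()['torque'])"
```

```text
time_s: 12.35
tcp_pos: [0.497, -0.1623, 0.1505]
eef_rot: [-0.698, 0.716, -0.0, -0.0]
ft_force: [-2.7, 0.7, 5.7]
finger_gap: 0.0156
gripper_force: 50.2
t 12.35 yaw 178.52 tcp [ 0.497  -0.1623  0.1505] q6 2.71
dp [-0.1 -0.2 -3.9] rot [ 6.000e-04 -4.000e-04 -1.539e+00]
[0.08905073 0.82347422 0.5877756 ]
```

Torque of 0.59 N m against the firm stop, and the 3.9 mm sink matches the full turn. Now I'll back off within the play and lift.

```bash
python3 -m handwheel '[{"rotation":[0,0,-0.06],"dp":[0,0,-0.5],"claw":255},{"rotation":[0,0,-0.12],"dp":[0,0,-1],"claw":255},{"rotation":[0,0,-0.14],"dp":[0,0,-1],"claw":255}]' 50; python3 -c "
from h import *
print(get_obs()['torque'],get_obs()['ft_force'])"; python3 -m handwheel '[{"rotation":[0,0,0],"dp":[0,0,-5],"claw":255},{"rotation":[0,0,0],"dp":[0,0,-12],"claw":255},{"rotation":[0,0,0],"dp":[0,0,-25],"claw":255},{"rotation":[0,0,0],"dp":[0,0,-45],"claw":255},{"rotation":[0,0,0],"dp":[0,0,-55],"claw":255}]'; python3 - <<'E'
from h import *
go(.4731,.1072,.206,-21.03)
s=snapshot("side"); save(cv2.resize(s["color"][80:240,200:400],(750,600),interpolation=cv2.INTER_CUBIC),"home")
E
```

```text
time_s: 12.72
tcp_pos: [0.4971, -0.1622, 0.1507]
eef_rot: [0.746, -0.666, -0.0, -0.0]
ft_force: [0.5, 0.2, -0.9]
finger_gap: 0.0157
gripper_force: 50.0
[ 0.02562043  0.14054606 -0.0151019 ] [ 0.45708826  0.23998701 -0.93571237]
time_s: 13.35
tcp_pos: [0.4977, -0.1625, 0.2078]
eef_rot: [0.746, -0.666, 0.001, -0.0]
ft_force: [0.8, -0.2, -2.3]
finger_gap: 0.0156
gripper_force: 50.0
t 13.35 yaw -173.56 tcp [ 0.4977 -0.1625  0.2078] q6 2.57
dp [-270.7   -5.8    1.5] rot [ 1.0000e-03 -3.5000e-03 -2.6621e+00]
```

View pics/home.png

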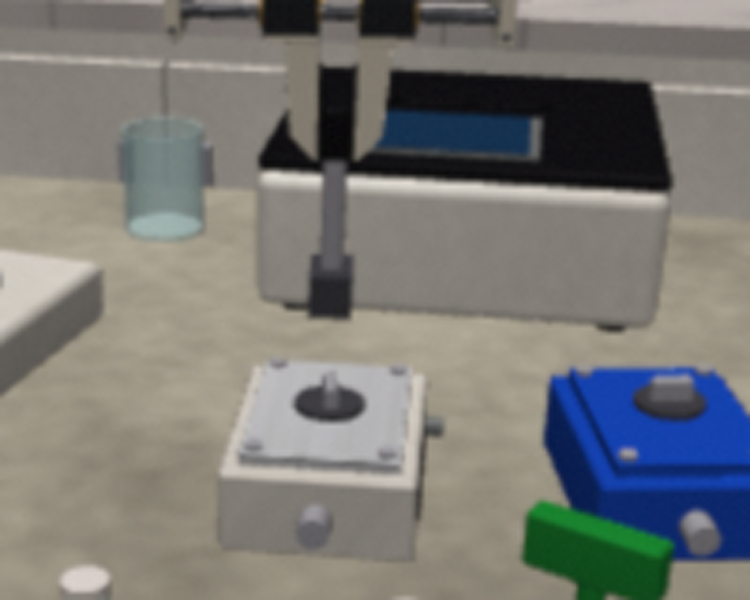

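The wing has turned about 78° (crop 332,385), the screw is home, and the key hangs upright. Returning it to the well.

```bash
python3 -m handwheel '[{"rotation":[0,0,-0.17],"dp":[-40,0,0],"claw":255},{"rotation":[0,0,-0.34],"dp":[-80,-1,0],"claw":255},{"rotation":[0,0,-0.51],"dp":[-120,-2,0],"claw":255},{"rotation":[0,0,-0.68],"dp":[-160,-3,0],"claw":255},{"rotation":[0,0,-0.85],"dp":[-200,-4,0],"claw":255}]'
python3 -m handwheel '[{"rotation":[0,0,-0.17],"dp":[0,0,0],"claw":255},{"rotation":[0,0,-0.34],"dp":[0,0,0],"claw":255},{"rotation":[0,0,-0.51],"dp":[0,0,0],"claw":255},{"rotation":[0,0,-0.68],"dp":[0,0,0],"claw":255},{"rotation":[0,0,-0.85],"dp":[0,0,0],"claw":255}]'
python3 -m handwheel '[{"rotation":[0,0,-0.17],"dp":[0,0,0],"claw":255},{"rotation":[0,0,-0.34],"dp":[0,0,0],"claw":255},{"rotation":[0,0,-0.51],"dp":[0,0,0],"claw":255},{"rotation":[0,0,-0.68],"dp":[0,0,0],"claw":255},{"rotation":[0,0,-0.8],"dp":[0,0,0],"claw":255}]'; python3 -c "
from h import *
go(.4731,.1072,.206,-21.03)"
```

```text
time_s: 14.02
tcp_pos: [0.4782, 0.0382, 0.2059]
eef_rot: [0.955, -0.297, -0.0, -0.0]
ft_force: [1.2, -0.1, -1.4]
finger_gap: 0.0161
gripper_force: 50.0
time_s: 14.65
tcp_pos: [0.4784, 0.037, 0.2058]
eef_rot: [0.992, 0.123, -0.0, -0.0]
ft_force: [-0.5, -0.0, -1.1]
finger_gap: 0.0157
gripper_force: 50.0
time_s: 15.28
tcp_pos: [0.4784, 0.037, 0.2058]
eef_rot: [0.866, 0.5, -0.0, -0.0]
ft_force: [-0.5, -0.3, -1.6]
finger_gap: 0.0159
gripper_force: 50.0
t 15.275 yaw -30.06 tcp [0.4784 0.037  0.2058] q6 0.44
dp [ 58.1 -39.8  -0.2] rot [-4.000e-04  1.000e-04 -1.576e-01]
```

```bash
python3 -m handwheel '[{"rotation":[0,0,-0.08],"dp":[29,-20,0],"claw":255},{"rotation":[0,0,-0.158],"dp":[58,-40,0],"claw":255},{"rotation":[0,0,-0.158],"dp":[58,-40,0],"claw":255},{"rotation":[0,0,-0.158],"dp":[58,-40,0],"claw":255},{"rotation":[0,0,-0.158],"dp":[58,-40,0],"claw":255}]'; python3 - <<'E'
from h import *
go(.4731,.1072,.0937,-21.03)
s=snapshot("side"); P=cloud(s); m=(np.hypot(P[...,0]-.475,P[...,1]-.11)<.03)&(P[...,2]>.105)&(P[...,2]<.2); print(P[m].min(0),np.median(P[m],0),P[m].max(0))
E
```

```text
time_s: 15.9
tcp_pos: [0.4734, 0.1064, 0.2059]
eef_rot: [0.826, 0.564, -0.0, 0.0]
ft_force: [0.4, -1.1, -1.7]
finger_gap: 0.0159
gripper_force: 50.0
t 15.9 yaw -21.34 tcp [0.4734 0.1064 0.2059] q6 0.44
dp [  0.6  -0.6 112.2] rot [-0.      0.0002 -0.0055]
[0.45377396 0.09052759 0.11825655] [0.4706877  0.11405315 0.14272899] [0.48942909 0.13013332 0.19995989]
```

```bash
python3 -m handwheel '[{"rotation":[0,0,0],"dp":[0.5,-0.5,35],"claw":255},{"rotation":[0,0,0],"dp":[0.5,-0.5,65],"claw":255},{"rotation":[0,0,0],"dp":[0.5,-0.5,85],"claw":255},{"rotation":[0,0,0],"dp":[0.5,-0.5,102],"claw":255},{"rotation":[0,0,0],"dp":[0.5,-0.5,111],"claw":255}]'
python3 -m handwheel '[{"rotation":[0,0,0],"dp":[0,0,0.5],"claw":255},{"rotation":[0,0,0],"dp":[0,0,1],"claw":255},{"rotation":[0,0,0],"dp":[0,0,1],"claw":255}]'
```

```text
time_s: 16.58
tcp_pos: [0.4729, 0.1073, 0.0942]
eef_rot: [0.826, 0.564, -0.0, -0.0]
ft_force: [1.0, 0.2, -1.5]
finger_gap: 0.0155
gripper_force: 50.0
time_s: 16.95
tcp_pos: [0.4734, 0.1079, 0.0945]
eef_rot: [0.825, 0.565, 0.0, 0.0]
ft_force: [0.2, 0.3, -1.2]
finger_gap: 0.0155
gripper_force: 50.0
```

```bash
python3 -m handwheel '[{"rotation":[0,0,0],"dp":[0,0,0.5],"claw":255},{"rotation":[0,0,0],"dp":[0,0,1],"claw":255},{"rotation":[0,0,0],"dp":[0,0,1],"claw":255},{"rotation":[0,0,0],"dp":[0,0,1],"claw":255}]'
```

```text
time_s: 17.45
tcp_pos: [0.4733, 0.1079, 0.0935]
eef_rot: [0.825, 0.565, 0.0, 0.0]
ft_force: [-2.7, 0.2, 6.4]
finger_gap: 0.0155
gripper_force: 50.0
```

It touches the floor of the well, so release and rise.

```bash
python3 -m handwheel '[{"rotation":[0,0,0],"dp":[0,0,-0.3],"claw":200},{"rotation":[0,0,0],"dp":[0,0,-0.3],"claw":100},{"rotation":[0,0,0],"dp":[0,0,-0.3],"claw":0},{"rotation":[0,0,0],"dp":[0,0,-0.3],"claw":0},{"rotation":[0,0,0],"dp":[0,0,-0.3],"claw":0}]' 20
python3 -m handwheel '[{"rotation":[0,0,0],"dp":[0,0,0],"claw":0},{"rotation":[0,0,0],"dp":[0,0,-10],"claw":0},{"rotation":[0,0,0],"dp":[0,0,-40],"claw":0},{"rotation":[0,0,0],"dp":[0,0,-80],"claw":0},{"rotation":[0,0,0],"dp":[0,0,-130],"claw":0}]'
python3 -m handwheel '[{"rotation":[0,0,0],"dp":[0,0,-20],"claw":0},{"rotation":[0,0,0],"dp":[0,0,-20],"claw":0},{"rotation":[0,0,0],"dp":[0,0,-20],"claw":0}]'
python3 - <<'E'
from h import *
s=snapshot("side"); save(cv2.resize(s["color"][100:350,160:440],(672,600)),"end")
E
```

```text
time_s: 18.08
tcp_pos: [0.4731, 0.1079, 0.0933]
eef_rot: [0.825, 0.565, -0.0, -0.0]
ft_force: [0.4, -0.2, 0.6]
finger_gap: 0.0551
gripper_force: 0.0
time_s: 18.7
tcp_pos: [0.4725, 0.1078, 0.2248]
eef_rot: [0.825, 0.565, -0.0, -0.0]
ft_force: [0.5, -0.2, -0.4]
finger_gap: 0.0915
gripper_force: 0.0
time_s: 19.08
tcp_pos: [0.4724, 0.1078, 0.2425]
eef_rot: [0.825, 0.565, -0.001, -0.0]
ft_force: [-0.1, 0.9, -0.3]
finger_gap: 0.0921
gripper_force: 0.0
```

View pics/end.png

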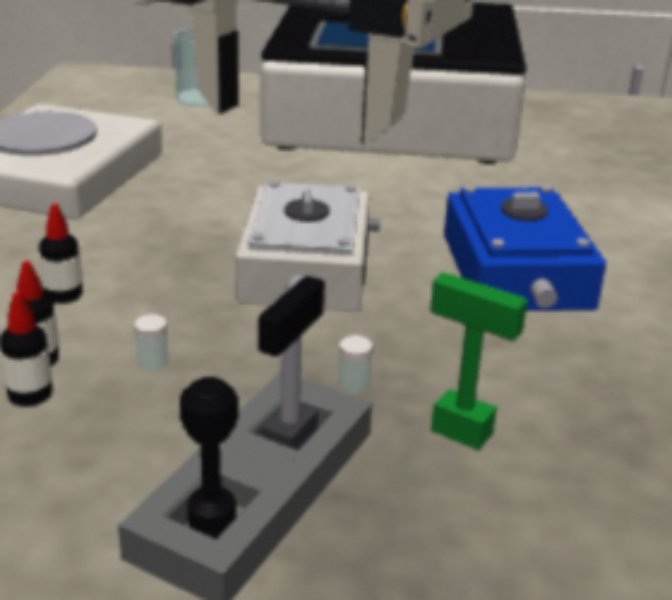

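The key stands upright in its well (crop 290,360), the gripper is clear, the wing is turned home (307,205), and everything else looks undisturbed.

```bash
python3 -c "
from bench import *
print(job_done())"
```

```text
the job is handed in; nothing more can be done
None
```

The screw was turned clockwise to its firm stop with the key only, and the key stands upright and released in its original well; I handed the job in at about 19 s, and no verdict was returned.

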